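Sort the loose fittings after a titration

ROBOT

A 6-joint arm with a two-finger parallel gripper is mounted at the origin on the work surface. World frame = base frame: x ahead of the robot, y to its left, z up, the work surface at z = 0. Lengths are in m, angles in rad, forces in N, time in s.
With the tool pointing down it reaches from about 0.35 to 0.775 m from the base axis. Payload 7.3 kg.
Tool frame: the origin (TCP) lies on the mounting face of the last link; the fingertips stand 178 mm ahead of it and the grasp point (between the pads) lies 159 mm ahead of it (robot.tcp_to_tips is the distance from the TCP to the fingertips, in m); z points along the fingers, y is the direction in which the jaws open and shut (so a half turn about z gives the same grasp; the last joint's range is limited). The gripper opens to 92 mm and grips with 3 to 60 N. Pads are 19 mm wide; open, the fingers measure 130 mm over their backs; the gripper's body (75 mm by 190 mm) begins 47 mm behind the grasp point.
Start: joints at [0.989, 0.342, 1.524, -0, 1.275, -0.146], TCP at [0.222, 0.476, 0.405] pointing down, gripper open.
Joint ranges: [-2.53, 2.53], [-0.77, 2.02], [0.04, 2.7], [-1, 4.14], [0.28, 2.66], [-3.11, 3.11]. Speed limits (rad/s): [2.57, 2.57, 3.14, 3.14, 3.14, 3.14].

INTERFACE

Orientations are given as [roll, pitch, yaw] about the fixed x, y, z axes, in that order (R = Rz(yaw) Ry(pitch) Rx(roll)).
In Python, from cell import robot, viewer gives the robot as it stands.
- The arm moves only by the shell command python3 -m creep 'ROWS' [OPENING] [FORCE]. ROWS is JSON, a list that holds one entry, the list of rows, each a list of 6 numbers: the shift along the world's x, y, z in mm, then the turn, a rotation vector about the world's x, y, z in degrees. A call has 1 to 5 rows; each row shifts and turns the pose as measured when the row begins; what a row does not reach is not made up. A row lasts 1/12 s, in which the tool goes at most 41.7 mm and 7.16 degrees, less where a joint would pass 70% of its speed; a pose out of reach is approached as far as the arm can. A call with a gripper value outside its range is refused whole. OPENING is the closure, from -1 (fully open) to 1 (shut), set as the call begins (- or left out, the last holds). The fingers move at their own pace and stop on an object; FORCE is the grip in N (left out, the last holds). Time passes only in rows, so rows that do not move let the fingers close. It gives the time, the measured TCP pose, the force and the opening at its end, in the units of the state.
- robot.observe(): the state, without advancing time (a new reading comes with each control period).
- viewer.read_camera(name): name is "side" or "top" or "wrist"; returns the picture (480x640x3 uint8, blue, green, red); there is no depth.
- viewer.camera_model(name): a dict with "fx", "fy", "cx", "cy" (pixels), "pose" (4x4, takes a point from camera to world coordinates); the wrist camera has in their place "mount" (4x4, takes a point from camera to tool coordinates, whose origin is the TCP and whose axes are the flange's). Camera axes: x right, y up, looking along -z (the intrinsics and any distortion apply to the point x, -y, -z); pixel columns grow to the right and rows downward; lengths in m; the calibration is good to about 2 mm. The wrist camera is an equidistant fisheye: a pixel r from the principal point sees the ray r / f radians off the axis. A picture is of the moment at which its call begins: read the wrist's pose just before it. camera_model takes no time and is no camera call.
- robot.hand_in(): hands the job in, once; it reports no verdict.
The state is a dict: "time": time; "qpos": joint angles; "qvel": joint speeds; "joint_efforts": joint torques, N m; "tool_pos": TCP position; "tool_rot": TCP orientation; "contact_force": force on the tool from outside, world axes, zero at the start; "torque": the same for the moment, N m; "opening": finger opening in m.
Only numpy, scipy, OpenCV 4.12 (cv2) and the standard library are available. Lean on these libraries where they do the work, as an engineer would, in place of code of your own. Each camera call takes 0.05 s, during which the arm holds its last target. There are 200 camera calls.

TASK

Tidy the bench after the titration: put the loose rubber stopper into the bin that already holds a stopper, and the loose boss head (the metal rod clamp with two thumbscrews) into the bin that already holds a boss head. Leave the porcelain crucible, the glass flask and the wash bottle standing where they are.

Things in the scene. Friction and masses are not known exactly. Their poses are not given: they have to be found in the camera images.
- stopper: The loose dark rubber stopper on the bench: a solid tapered plug 38 mm high, 48 mm across at the top and 40 mm across at the foot, standing on its narrow end, about 65 g. Origin: centre of its underside; z up along its axis.
- boss: The loose boss head on the bench: a cast aluminium rod clamp lying flat. Its plain middle block, the place to grip, is 30 mm long (x), 26 mm wide (y) and 28 mm high, with clear flat sides facing its own +y and -y. A 22 mm jaw and a dark thumbscrew follow at each end along its x axis (overall 94 mm long, 26 mm wide, 28 mm high), balanced about the middle; about 160 g. Origin: centre of the underside of the middle block; z up.
- stopper_bin: The bin for stoppers: open grey plastic box fixed to the bench, 220 mm (its x) by 160 mm (its y) by 55 mm high, walls and floor 4 mm thick. Origin: centre of its underside; z up. A stopper like the loose one already stands loose in its +x half, 50 to 65 mm from the centre, up to 30 mm off the middle line; the -x half (the end nearer the robot) is empty. The two bins look alike but for what lies in them, and either may be on the left.
- boss_bin: The bin for boss heads: the same kind of box as the stopper bin, same size and origin. A boss head like the loose one already lies loose in its +x half, crosswise, 50 to 65 mm from the centre; the -x half (the end nearer the robot) is empty.
- crucible: Bystander: white porcelain crucible, a small hollow cup 36 mm high and 40 mm across the rim, standing loose in line with the stopper and the boss head, at least about 100 mm from either. Origin: centre of its underside.
- flask: Bystander: clear glass conical flask, 64 mm across the foot and 105 mm high, standing loose on the robot's right, nearer the robot than the bins. Origin: centre of its underside.
- wash_bottle: Bystander: white plastic wash bottle with a blue cap and a bent spout, 62 mm across and 168 mm high, standing loose on the robot's left, nearer the robot than the bins. Origin: centre of its underside.

How it is judged:
At the end, for the whole second after the job is handed in: Stopper in the stopper bin, boss head in the boss head bin, both at rest (under 20 mm/s), any way up, origin between the walls (within 106 mm of the bin's centre along its x, 76 mm along its y) and under 50 mm above the bin's underside. Crucible, flask and wash bottle not moved or tipped (x of stopper in the frame of stopper_bin between -0.106 and 0.106 m and y of stopper in the frame of stopper_bin between -0.076 and 0.076 m and z of stopper in the frame of stopper_bin below 0.05 m and linear speed of each of stopper, boss below 0.02 m/s and x of boss in the frame of boss_bin between -0.106 and 0.106 m and y of boss in the frame of boss_bin between -0.076 and 0.076 m and z of boss in the frame of boss_bin below 0.05 m); the robot touches nothing.
It fails at once if the crucible is shifted by more than 30 mm or tipped by more than about 30 degrees (distance of crucible from where it was at the start of the episode above 0.03 m or angle between crucible's own z axis and vertical above 0.5 rad).
It fails at once if the flask is shifted by more than 30 mm or tipped by more than about 30 degrees (distance of flask from where it was at the start of the episode above 0.03 m or angle between flask's own z axis and vertical above 0.5 rad).
It fails at once if the wash bottle is shifted by more than 30 mm or tipped by more than about 30 degrees (distance of wash_bottle from where it was at the start of the episode above 0.03 m or angle between wash_bottle's own z axis and vertical above 0.5 rad).
It also fails if it takes over 51 s, if anything falls off the work surface, if the arm or the gripper's body presses on something with over 40 N, if the wrist force passes 120 N, or if a joint passes its speed limit or range.

## Working session

There is one attempt and no reset: what is moved stays moved. The work goes in short steps, Python scripts to look and compute and a shell command to move; the robot and the scene stay as the last step left them, time stands still between calls to the robot, and variables do not carry over. Pictures are saved under pics/ and viewed, about 8 in all and at most 12, crops included, and the job is handed in when it is done.

```bash
mkdir -p pics; ls
python3 - <<'E'
from cell import robot, viewer
import cv2, numpy as np
s=robot.observe(); print({k:np.round(v,3).tolist() for k,v in s.items()})
for n in("top","side"):
    cv2.imwrite(f"pics/{n}0.png",viewer.read_camera(n))
    m=viewer.camera_model(n);print(n,{k:np.round(v,3).tolist() if not isinstance(v,str) else v for k,v in m.items()})
m=viewer.camera_model("wrist");print({k:np.round(v,3).tolist() if not isinstance(v,str) else v for k,v in m.items()})
E
```

```text
pics
{'time': 0.0, 'qpos': [0.989, 0.343, 1.525, 0.0, 1.275, -0.146], 'qvel': [0.001, -0.0, -0.0, 0.002, 0.0, 0.0], 'joint_efforts': [-0.0, -43.126, -24.422, 0.072, 0.056, -0.0], 'tool_pos': [0.222, 0.476, 0.404], 'tool_rot': [-3.14, -0.0, 2.706], 'contact_force': [-0.766, -0.859, -0.112], 'torque': [0.045, 0.01, -0.021], 'opening': 0.092}
top {'fx': 435.821, 'fy': 435.821, 'cx': 327.178, 'cy': 233.66, 'pose': [[-0.02, 0.996, -0.085, 0.392], [-1.0, -0.018, 0.02, 0.013], [0.018, 0.086, 0.996, 1.156], [0.0, 0.0, 0.0, 1.0]]}
side {'fx': 542.231, 'fy': 542.231, 'cx': 325.221, 'cy': 236.937, 'pose': [[0.875, 0.304, -0.376, 0.084], [-0.483, 0.524, -0.701, -0.717], [-0.016, 0.795, 0.606, 0.685], [0.0, 0.0, 0.0, 1.0]]}
{'fx': 371.648, 'fy': 371.648, 'cx': 316.23, 'cy': 245.486, 'mount': [[-0.001, 0.958, 0.288, 0.078], [1.0, 0.001, 0.0, 0.001], [0.0, 0.288, -0.958, 0.019], [0.0, 0.0, 0.0, 1.0]]}
```

View pics/top0.png

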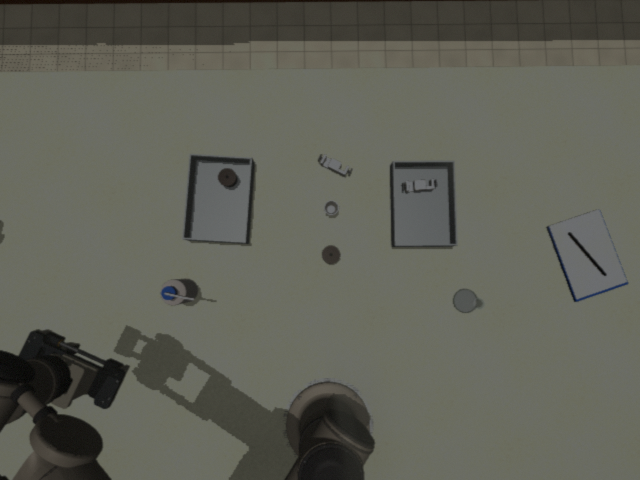

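The top view shows the stopper bin on the left, centred near (219,200), and the boss bin on the right, near (423,205). The loose boss is at (335,165), the crucible at (331,209), the stopper at (331,255), the wash bottle at (173,292) and the flask at (465,301).

```bash
cat > h.py <<'E'
import numpy as np
from cell import robot, viewer
from scipy.spatial.transform import Rotation as R
def ray(m,u,v,T):
    d=np.array([(u-m["cx"])/m["fx"],-(v-m["cy"])/m["fy"],-1.])
    return T[:3,:3]@d
def hit(n,u,v,z):
    m=viewer.camera_model(n);T=np.array(m["pose"]);d=ray(m,u,v,T);o=T[:3,3]
    return (o+d*(z-o[2])/d[2])[:2]
def tool():
    s=robot.observe();T=np.eye(4);T[:3,:3]=R.from_euler("xyz",s["tool_rot"]).as_matrix();T[:3,3]=s["tool_pos"];return T
def whit(T,u,v,z):
    m=viewer.camera_model("wrist");C=T@np.array(m["mount"])
    x,y=(u-m["cx"])/m["fx"],(v-m["cy"])/m["fy"];t=np.hypot(x,y);k=np.sin(t)/max(t,1e-9)
    d=C[:3,:3]@np.array([x*k,-y*k,-np.cos(t)]);o=C[:3,3]
    return (o+d*(z-o[2])/d[2])[:2]
E
python3 - <<'E'
from h import *
P=lambda l,*a:print(l,np.round(hit("top",*a),3))
P("stopper",331,255,.038);P("crucible",331.5,209,.036);P("boss",335,165,.028)
P("bossL",322,158,.028);P("bossR",350,172,.028)
for l,c in(("sbin",[(191,156),(254,158),(249,243),(184,239)]),("bbin",[(391,162),(454,162),(456,246),(392,247)])):
    q=np.array([hit("top",*p,.055) for p in c]);print(l,q.round(3).tolist(),q.mean(0).round(3))
P("wash",173,292,.168);P("flask",465,301,.05);P("instop",228,177,.042);P("inboss",420,186,.03)
E
```

```text
stopper [ 0.433 -0.018]
crucible [ 0.552 -0.022]
boss [ 0.67  -0.034]
bossL [ 0.689 -0.   ]
bossR [ 0.651 -0.073]
sbin [[0.692, 0.336], [0.685, 0.175], [0.466, 0.189], [0.479, 0.352]] [0.581 0.263]
bbin [[0.669, -0.177], [0.667, -0.341], [0.449, -0.336], [0.45, -0.173]] [ 0.559 -0.257]
wash [0.352 0.34 ]
flask [ 0.31  -0.355]
instop [0.639 0.244]
inboss [ 0.61  -0.256]
```

View pics/side0.png

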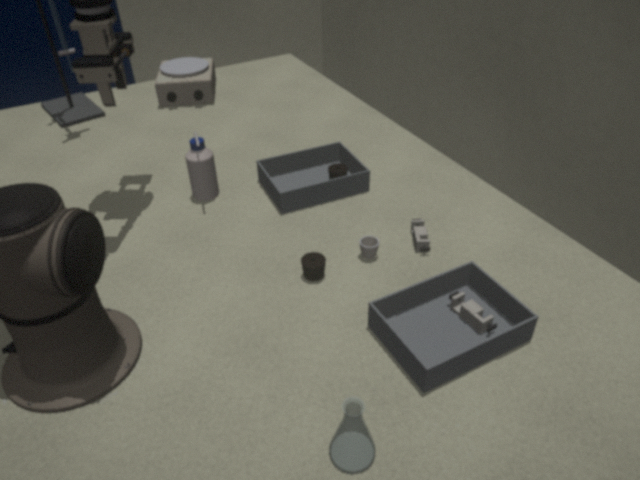

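Side view agrees: the stopper bin is the far-left one (stopper at about (337,170)) and the boss bin is the near-right one. First I move above the loose stopper, with the jaws turned to lie along y.

```bash
python3 -m creep '[[[14,-33,0,0,0,7],[14,-33,0,0,0,7],[14,-33,0,0,0,7],[14,-33,0,0,0,0],[14,-33,0,0,0,0]]]' -1
python3 -m creep '[[[14,-33,0,0,0,0],[14,-33,0,0,0,0],[14,-33,0,0,0,0],[14,-33,0,0,0,0],[14,-33,0,0,0,0]]]'
```

```text
time: 0.52
tool_pos: [0.2895, 0.3116, 0.4013]
tool_rot: [-3.139, -0.004, 3.085]
contact_force: [1.1, 0.1, -0.1]
opening: 0.092
time: 0.93
tool_pos: [0.3597, 0.1382, 0.4005]
tool_rot: [-3.138, -0.005, 3.088]
contact_force: [0.8, 0.3, -0.2]
opening: 0.0917
```

```bash
python3 -m creep '[[[14,-31,-20,0,0,0],[14,-31,-20,0,0,0],[14,-31,-20,0,0,0],[14,-31,-20,0,0,0],[14,-31,-20,0,0,0]]]'
python3 -m creep '[[[0,0,0,0,0,0],[0,0,0,0,0,0]]]'
python3 - <<'E'
from h import *;import cv2
T=tool();np.save("T1",T);im=viewer.read_camera("wrist");cv2.imwrite("pics/w1.png",im);print(T.round(3).tolist())
E
```

```text
time: 1.35
tool_pos: [0.4317, -0.0258, 0.3009]
tool_rot: [-3.139, 0.007, 3.087]
contact_force: [1.1, -0.0, 0.4]
opening: 0.092
time: 1.52
tool_pos: [0.4328, -0.0313, 0.2965]
tool_rot: [-3.139, 0.001, 3.08]
contact_force: [0.2, -0.1, 0.3]
opening: 0.0915
[[-0.998, 0.062, 0.0, 0.433], [0.062, 0.998, -0.002, -0.031], [-0.001, -0.002, -1.0, 0.297], [0.0, 0.0, 0.0, 1.0]]
```

View pics/w1.png

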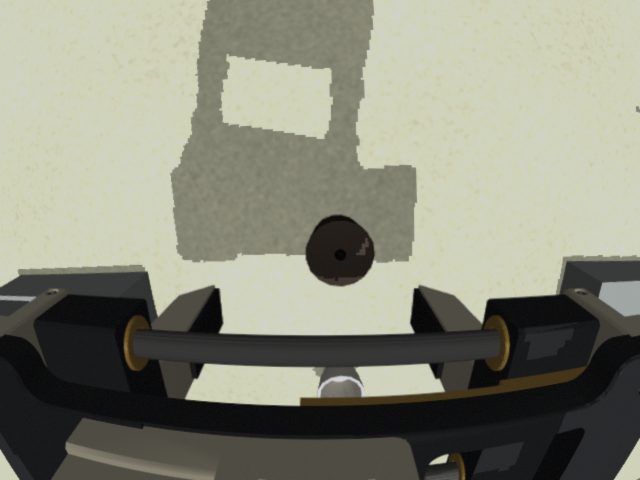

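The stopper's top shows at (340,254) with its centre hole, between the open fingers. The crucible rim is behind at about (340,382).

Run:
```python
from h import *
T=np.load("T1.npy");print(whit(T,340,253,.038),whit(T,340,384,.036))
```

```text
[ 0.43371324 -0.01501948] [ 0.54577021 -0.01895341]
```

```bash
python3 -m creep '[[[0,8,-10,0,0,0],[0,7,-25,0,0,0],[0,0,-30,0,0,0],[0,0,-25,0,0,0],[0,0,-10,0,0,0]]]'
python3 -m creep '[[[0,0,0,0,0,0],[0,0,0,0,0,0]]]'
```

```text
time: 1.98
tool_pos: [0.433, -0.0109, 0.1995]
tool_rot: [-3.138, 0.015, 3.086]
contact_force: [-1.4, -0.1, -0.7]
opening: 0.0921
time: 2.15
tool_pos: [0.432, -0.0085, 0.1987]
tool_rot: [-3.138, 0.011, 3.089]
contact_force: [0.3, 0.3, -0.5]
opening: 0.092
```

```bash
python3 -m creep '[[[0,-4,-8,0,0,0],[0,-3,-6,0,0,0],[0,0,-2,0,0,0],[0,0,0,0,0,0]]]'
python3 -m creep '[[[0,0,0,0,0,0],[0,0,0,0,0,0],[0,0,0,0,0,0],[0,0,0,0,0,0],[0,0,0,0,0,0]]]' 1 20
python3 -m creep '[[[0,0,0,0,0,0],[0,0,0,0,0,0],[0,0,0,0,0,0]]]'
```

```text
time: 2.48
tool_pos: [0.433, -0.0148, 0.1848]
tool_rot: [-3.137, 0.018, 3.092]
contact_force: [0.4, 0.3, -0.5]
opening: 0.092
time: 2.9
tool_pos: [0.4335, -0.0153, 0.1859]
tool_rot: [-3.137, 0.02, 3.091]
contact_force: [0.2, 0.3, 0.6]
opening: 0.063
time: 3.15
tool_pos: [0.4335, -0.0153, 0.1861]
tool_rot: [-3.137, 0.02, 3.091]
contact_force: [0.3, -0.4, 0.1]
opening: 0.0459
```

```bash
python3 -m creep '[[[0,0,0,0,0,0],[0,0,0,0,0,0],[0,0,0,0,0,0]]]'
python3 -m creep '[[[0,0,15,0,0,0],[0,0,30,0,0,0],[0,0,30,0,0,0],[0,0,25,0,0,0],[0,0,5,0,0,0]]]'
```

```text
time: 3.4
tool_pos: [0.4335, -0.0153, 0.1861]
tool_rot: [-3.137, 0.02, 3.091]
contact_force: [-0.6, 0.2, 0.1]
opening: 0.0462
time: 3.82
tool_pos: [0.4317, -0.015, 0.2924]
tool_rot: [-3.138, 0.011, 3.091]
contact_force: [0.4, 0.5, -1.2]
opening: 0.0463
```

```bash
python3 -m creep '[[[11,30,0,0,0,0],[11,32,0,0,0,0],[11,32,0,0,0,0],[11,32,0,0,0,0],[11,32,0,0,0,0]]]'
python3 -m creep '[[[11,32,0,0,0,0],[11,32,0,0,0,0],[11,32,0,0,0,0],[8,20,0,0,0,0],[0,0,0,0,0,0]]]'
python3 - <<'E'
from h import *;import cv2
T=tool();np.save("T2",T);im=viewer.read_camera("wrist");cv2.imwrite("pics/w2.png",im);print(T[:3,3].round(4).tolist())
E
```

```text
time: 4.23
tool_pos: [0.487, 0.1435, 0.293]
tool_rot: [-3.136, 0.014, 3.08]
contact_force: [1.7, -0.6, -0.1]
opening: 0.0461
time: 4.65
tool_pos: [0.5286, 0.2711, 0.2873]
tool_rot: [-3.136, 0.01, 3.084]
contact_force: [-0.3, -0.8, -0.1]
opening: 0.0457
[0.5286, 0.2711, 0.2873]
```

View pics/w2.png

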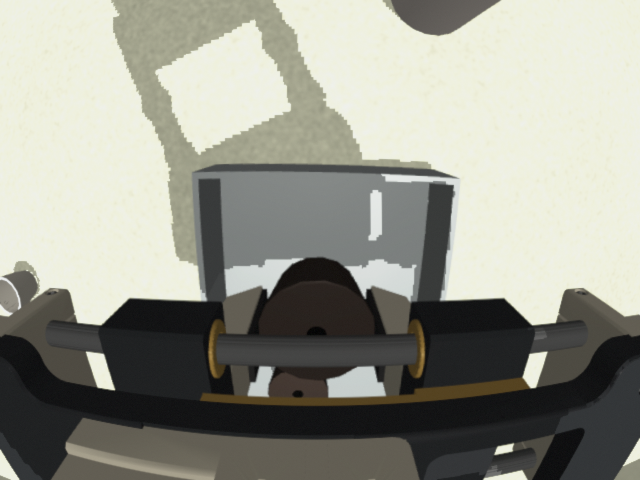

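The stopper is held between the pads at (316,320), over the bin's empty half. The near rim corners are at (193,172) and (460,178), and the stopper already in the bin is at (298,388).

Run:
```python
from h import *
T=np.load("T2.npy")
for p in((193,172,.055),(460,178,.055),(298,388,.042)):print(whit(T,*p).round(3))
```

```text
[0.468 0.201]
[0.48 0.36]
[0.635 0.25 ]
```

```bash
python3 -m creep '[[[0,0,-15,0,0,0],[0,0,-25,0,0,0],[0,0,-25,0,0,0],[0,0,-18,0,0,0],[0,0,-5,0,0,0]]]'
python3 -m creep '[[[0,0,0,0,0,0],[0,0,0,0,0,0]]]'
```

```text
time: 5.12
tool_pos: [0.5261, 0.2662, 0.1944]
tool_rot: [-3.133, 0.007, 3.084]
contact_force: [-0.5, -0.7, -0.6]
opening: 0.0465
time: 5.28
tool_pos: [0.5252, 0.2643, 0.1924]
tool_rot: [-3.13, 0.002, 3.082]
contact_force: [-0.2, -0.2, -0.6]
opening: 0.0464
```

```bash
python3 -m creep '[[[0,0,0,0,0,0],[0,0,0,0,0,0],[0,0,0,0,0,0],[0,0,0,0,0,0],[0,0,0,0,0,0]]]' -0.4
python3 -m creep '[[[0,0,15,0,0,0],[0,0,30,0,0,0],[0,0,35,0,0,0],[0,0,35,0,0,0],[0,0,20,0,0,0]]]'
python3 - <<'E'
from h import *;import cv2
cv2.imwrite("pics/w3.png",viewer.read_camera("wrist"))
E
```

```text
time: 5.7
tool_pos: [0.5267, 0.2637, 0.1974]
tool_rot: [-3.133, 0.009, 3.081]
contact_force: [-0.7, -0.0, -0.0]
opening: 0.0641
time: 6.12
tool_pos: [0.5245, 0.2632, 0.3336]
tool_rot: [-3.13, 0.001, 3.082]
contact_force: [1.2, 0.6, -0.1]
opening: 0.0645
```

View pics/w3.png

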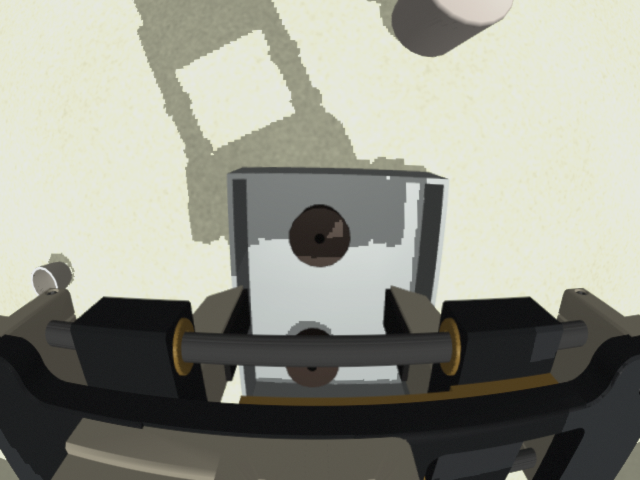

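The stopper stands free in the bin at (320,237), with the original one behind it at (312,365). Next I go to the boss, turning the tool by -114 deg.

```bash
python3 -m creep '[[[8,-18.5,0,0,0,-7],[8,-18.5,0,0,0,-7],[8,-18.5,0,0,0,-7],[8,-18.5,0,0,0,-7],[8,-18.5,0,0,0,-7]]]' -1
python3 -m creep '[[[8,-18.5,0,0,0,-7],[8,-18.5,0,0,0,-7],[8,-18.5,0,0,0,-7],[8,-18.5,0,0,0,-7],[8,-18.5,0,0,0,-7]]]'
python3 -m creep '[[[8,-18.5,0,0,0,-7],[8,-18.5,0,0,0,-7],[8,-18.5,0,0,0,-7],[8,-18.5,0,0,0,-7],[8,-18.5,0,0,0,-7]]]'
```

```text
time: 6.58
tool_pos: [0.5645, 0.1722, 0.3433]
tool_rot: [-3.14, 0.015, 2.46]
contact_force: [0.0, -0.2, -0.1]
opening: 0.0903
time: 7.0
tool_pos: [0.6056, 0.0754, 0.3444]
tool_rot: [3.141, 0.016, 1.835]
contact_force: [0.8, 0.5, -0.6]
opening: 0.0917
time: 7.42
tool_pos: [0.6469, -0.0216, 0.345]
tool_rot: [3.139, 0.016, 1.21]
contact_force: [0.5, -0.4, 0.4]
opening: 0.0916
```

```bash
python3 -m creep '[[[8,-4,-15,0,0,-4],[6,0,-15,0,0,0],[0,0,0,0,0,0],[0,0,0,0,0,0]]]'
python3 - <<'E'
from h import *;import cv2
T=tool();np.save("T4",T);cv2.imwrite("pics/w4.png",viewer.read_camera("wrist"));print(T.round(3).tolist())
E
```

```text
time: 7.75
tool_pos: [0.6625, -0.03, 0.3137]
tool_rot: [3.136, 0.016, 1.131]
contact_force: [-0.3, -0.5, 0.6]
opening: 0.0917
[[0.426, 0.905, -0.002, 0.662], [0.905, -0.426, -0.017, -0.03], [-0.016, 0.006, -1.0, 0.314], [0.0, 0.0, 0.0, 1.0]]
```

View pics/w4.png

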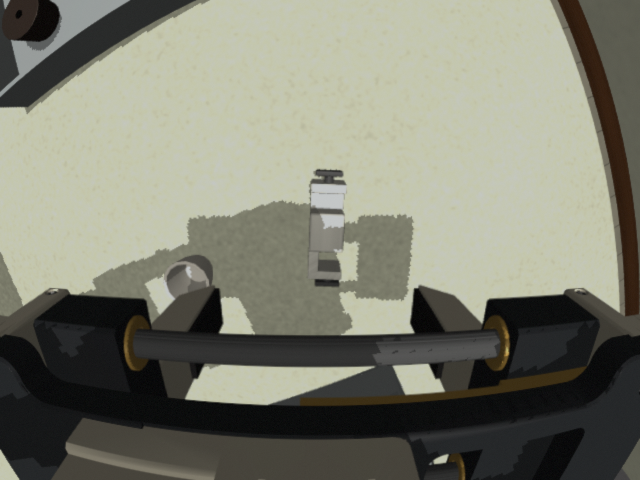

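The boss is at about (328,230): its middle block spans rows 211-250, with thumbscrews at (328,173) and (327,283). The crucible is at (187,278).

Run:
```python
from h import *
T=np.load("T4.npy");f=lambda u,v,z:whit(T,u,v,z)
c=f(328,231,.028);a=f(329,173,.02);b=f(326.5,283,.02);d=a-b
print(c,a,b,(a+b)/2,np.degrees(np.arctan2(d[1],d[0])),np.hypot(*d))
e=f(311,212,.028)-f(311,248,.028);g=f(345,212,.028)-f(344,248,.028)
print([np.degrees(np.arctan2(x[1],x[0])) for x in(e,g)],f(187,278,.036))
```

```text
[ 0.6739805  -0.02968309] [0.69262677 0.00815764] [ 0.65422609 -0.07049649] [ 0.67342643 -0.03116943] 63.977344880117755 0.08752761527877563
[np.float64(64.52316828176853), np.float64(64.41582006323691)] [ 0.5597877  -0.01471046]
```

```bash
python3 -m creep '[[[6,0,-15,1,0,0],[5,0,-30,0,0,0],[0,0,-30,0,0,0],[0,0,-25,0,0,0],[0,0,-5,0,0,0]]]'
python3 -m creep '[[[0,0,0,0,0,0],[0,0,0,0,0,0]]]'
```

```text
time: 8.22
tool_pos: [0.6732, -0.0251, 0.2122]
tool_rot: [3.134, -0.003, 1.145]
contact_force: [-1.7, -0.1, 0.3]
opening: 0.0919
time: 8.38
tool_pos: [0.6728, -0.0236, 0.2123]
tool_rot: [3.136, -0.003, 1.148]
contact_force: [-0.1, -0.0, 1.2]
opening: 0.0917
```

```bash
python3 -m creep '[[[0,-4,-10,0,0,-1],[1,-3,-10,0,0,0],[0,0,-6,0,0,0],[0,0,-2,0,0,0],[0,0,0,0,0,0]]]'
```

```text
time: 8.8
tool_pos: [0.6755, -0.0311, 0.1881]
tool_rot: [3.127, -0.006, 1.13]
contact_force: [0.2, -1.0, -0.6]
opening: 0.0919
```

```bash
python3 -m creep '[[[-1,0,-5,0,0,0],[0,0,0,0,0,0]]]'
python3 -m creep '[[[0,0,0,0,0,0],[0,0,0,0,0,0],[0,0,0,0,0,0],[0,0,0,0,0,0],[0,0,0,0,0,0]]]' 1 35
python3 -m creep '[[[0,0,0,0,0,0],[0,0,0,0,0,0],[0,0,0,0,0,0],[0,0,0,0,0,0],[0,0,0,0,0,0]]]'
python3 -m creep '[[[0,0,0,0,0,0],[0,0,0,0,0,0],[0,0,0,0,0,0]]]'
```

```text
time: 8.97
tool_pos: [0.6745, -0.0313, 0.183]
tool_rot: [3.126, -0.006, 1.13]
contact_force: [-0.9, 0.7, 0.3]
opening: 0.0916
time: 9.38
tool_pos: [0.6747, -0.0313, 0.1837]
tool_rot: [3.125, -0.006, 1.13]
contact_force: [0.1, -0.1, -0.2]
opening: 0.0631
time: 9.8
tool_pos: [0.6745, -0.0311, 0.184]
tool_rot: [3.126, -0.006, 1.131]
contact_force: [-1.7, 1.3, 0.6]
opening: 0.0296
time: 10.05
tool_pos: [0.6744, -0.031, 0.184]
tool_rot: [3.127, -0.006, 1.131]
contact_force: [-0.5, 0.3, -0.3]
opening: 0.0258
```

```bash
python3 -m creep '[[[0,0,15,0,0,0],[0,0,30,0,0,0],[0,0,35,0,0,0],[0,0,20,0,0,0],[-10,-14,5,0,0,0]]]'
python3 -m creep '[[[-20,-27,0,0,0,0],[-20,-27,0,0,0,0],[-20,-27,0,0,0,0],[-20,-27,0,0,0,0],[-20,-27,0,0,0,0]]]'
python3 -m creep '[[[-20,-27,0,0,0,0],[-18,-24,0,0,0,0],[-10,-14,0,0,0,0],[0,0,0,0,0,0],[0,0,0,0,0,0]]]'
python3 - <<'E'
from h import *;import cv2
T=tool();np.save("T5",T);cv2.imwrite("pics/w5.png",viewer.read_camera("wrist"));print(T.round(3).tolist())
E
```

```text
time: 10.47
tool_pos: [0.6633, -0.0431, 0.2868]
tool_rot: [3.136, -0.004, 1.133]
contact_force: [0.6, -0.5, -2.7]
opening: 0.0257
time: 10.88
tool_pos: [0.5589, -0.1802, 0.2869]
tool_rot: [3.131, -0.005, 1.141]
contact_force: [-0.0, -0.9, -2.0]
opening: 0.0257
time: 11.3
tool_pos: [0.5006, -0.2545, 0.2835]
tool_rot: [3.137, -0.003, 1.132]
contact_force: [-0.6, 0.7, -1.4]
opening: 0.026
[[0.425, 0.905, 0.005, 0.501], [0.905, -0.425, 0.001, -0.255], [0.003, 0.005, -1.0, 0.283], [0.0, 0.0, 0.0, 1.0]]
```

View pics/w5.png

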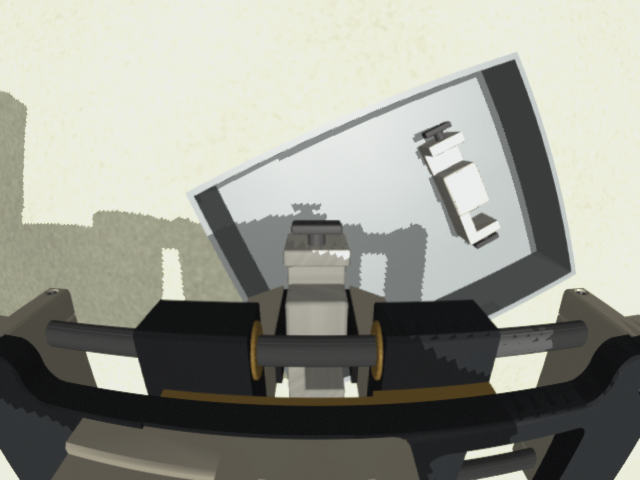

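The boss is gripped level at (317,300), over the bin's empty end. The near-left rim corner is at (190,194), the far corners at (517,55) and (575,272), and the boss already there is at (465,187).

Run:
```python
from h import *
T=np.load("T5.npy")
for p in((190,194,.055),(517,55,.055),(575,272,.055),(465,187,.032)):print(whit(T,*p).round(3))
```

```text
[ 0.455 -0.18 ]
[ 0.672 -0.182]
[ 0.671 -0.339]
[ 0.613 -0.252]
```

```bash
python3 -m creep '[[[8,-4,-5,0,0,0],[6,-2,-15,0,0,0],[0,0,-20,0,0,0],[0,0,-10,0,0,0],[0,0,0,0,0,0]]]'
```

```text
time: 11.77
tool_pos: [0.5199, -0.2575, 0.2307]
tool_rot: [3.133, -0.003, 1.138]
contact_force: [0.4, -0.6, -2.2]
opening: 0.0254
```

```bash
python3 -m creep '[[[-3,-2,-15,0,0,0],[0,0,-14,0,0,0],[0,0,-7,0,0,0],[0,0,-2,0,0,0],[0,0,0,0,0,0]]]'
```

```text
time: 12.18
tool_pos: [0.5202, -0.257, 0.1919]
tool_rot: [3.132, -0.003, 1.144]
contact_force: [0.6, 0.2, -2.8]
opening: 0.0257
```

```bash
python3 -m creep '[[[0,0,-3,0,0,0],[0,0,0,0,0,0]]]'
python3 -m creep '[[[0,0,0,0,0,0],[0,0,0,0,0,0],[0,0,0,0,0,0],[0,0,0,0,0,0],[0,0,0,0,0,0]]]' 0
python3 -m creep '[[[0,0,15,0,0,0],[0,0,30,0,0,0],[0,0,35,0,0,0],[0,0,35,0,0,0],[0,0,20,0,0,0]]]'
python3 -m creep '[[[-20,0,15,0,0,0],[-20,0,10,0,0,0],[-20,20,5,0,0,0],[-10,20,0,0,0,0],[0,0,0,0,0,0]]]'
python3 - <<'E'
from h import *;import cv2
cv2.imwrite("pics/w6.png",np.hstack([cv2.resize(viewer.read_camera(n),(400,300)) for n in("wrist","side")]))
E
```

```text
time: 12.35
tool_pos: [0.5209, -0.2569, 0.1899]
tool_rot: [3.13, -0.003, 1.145]
contact_force: [0.1, 0.4, -2.1]
opening: 0.0258
time: 12.77
tool_pos: [0.522, -0.2576, 0.1934]
tool_rot: [3.124, -0.002, 1.145]
contact_force: [0.2, -0.0, 0.5]
opening: 0.0453
time: 13.18
tool_pos: [0.5196, -0.2565, 0.3282]
tool_rot: [3.136, -0.004, 1.144]
contact_force: [-0.0, -1.1, 0.1]
opening: 0.0455
time: 13.6
tool_pos: [0.4475, -0.2163, 0.3674]
tool_rot: [3.121, -0.001, 1.143]
contact_force: [-0.3, -0.5, -0.5]
opening: 0.0464
```

View pics/w6.png

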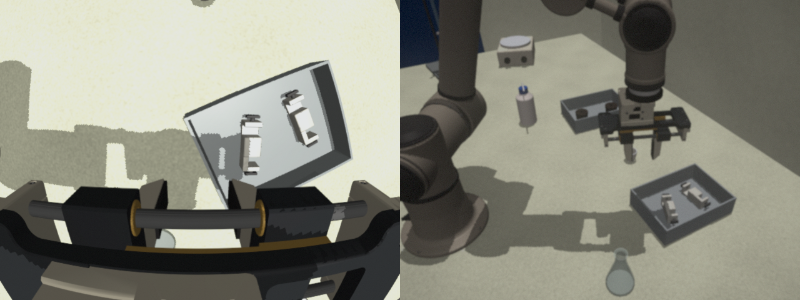

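Both bosses lie in the boss bin, at (252,145) and (300,118) in the wrist half. Both stoppers are in the stopper bin, and the bottle and flask are standing. I take one last top look at the crucible, then hand in.

```bash
python3 -m creep '[[[-10,0,0,0,0,0],[0,0,0,0,0,0],[0,0,0,0,0,0],[0,0,0,0,0,0],[0,0,0,0,0,0]]]'
python3 - <<'E'
from h import *;import cv2
cv2.imwrite("pics/top7.png",viewer.read_camera("top")[130:330,130:530])
E
```

```text
time: 14.12
tool_pos: [0.4395, -0.2206, 0.3665]
tool_rot: [3.118, 0.0, 1.142]
contact_force: [0.3, -0.4, 0.3]
opening: 0.0462
```

View pics/top7.png

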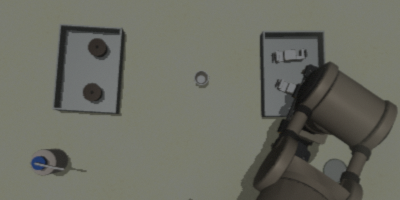

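The crucible is at crop (201,79), which is (331,209) in the full picture, exactly where it started. The wash bottle is also unchanged, both stoppers are in the left bin and both bosses in the right bin.

```bash
python3 -c "
from cell import robot
print(robot.hand_in())"
```

```text
the job is handed in; nothing more can be done
None
```

I put the loose stopper in the left-hand stopper bin and the loose boss head in the right-hand boss bin. Each went into the empty end nearer the robot. I handed the job in about 14 s into the 51 s limit, with the gripper raised clear of everything.

- **Bins:** the last wrist, side and top pictures show two stoppers in the stopper bin and two boss heads in the boss bin. The placed stopper and boss look still, but I did not measure their speed.
- **Bystanders:** in the final top view the crucible is at the same pixel as at the start, and the wash bottle has not visibly moved. The arm partly hid the flask in that view, but the side picture shows it standing, and the arm never went near it.
- **Forces:** the contact-force readings printed after each move stayed under about 3 N.
- **Disagreements:** none of the checks failed. The top and wrist cameras differed by up to about 1 cm in locating things, well within what the grips and bins allowed.

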